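# Refit the document camera's arm in its socket

### The arm

A 6-joint arm with a two-finger parallel gripper is mounted at the origin on the work surface. World frame = base frame: x ahead of the robot, y to its left, z up, the work surface at z = 0. Lengths are in m, angles in rad, forces in N, time in s.
With the tool pointing down it reaches from about 0.275 to 0.825 m from the base axis. Payload 5.2 kg.
Tool frame: the origin (TCP) lies midway between the tips of the shut fingers; the grasp point (between the pads) lies 19 mm behind it; z points along the fingers, y is the line along which they close (so a half turn about z gives the same grasp; the last joint's range is limited). The gripper opens to 93 mm and grips with 3 to 60 N. Pads are 15 mm wide; open, the fingers measure 128 mm over their backs; the gripper's body (75 mm by 188 mm) begins 65 mm behind the grasp point.
Start: joints at [-1.399, 0.259, 1.535, -0, 1.348, -0.203], TCP at [0.201, -0.512, 0.219] pointing down, gripper open.
Joint ranges: [-3.14, 3.14], [-0.91, 2.08], [0.19, 2.58], [-1.22, 4.36], [0.22, 2.71], [-3.12, 3.12]. Speed limits (rad/s): [2.57, 2.57, 3.14, 3.14, 3.14, 3.14].

### API

Orientations are given as a unit quaternion [w, x, y, z].
In Python, from rig import bot, eyes gives the robot as it stands.
- The arm moves only by the tool drive_tool, never from a script. Its argument "rows" is a list of rows, each a list of 5 numbers: the opening in per cent of the stroke, from 0 (shut) to 100 (fully open), then the shift along the tool's x, y, z in cm, then the turn about the tool's z in rad. A call has 1 to 12 rows; each row shifts and turns the commanded pose from where the row before left it, along the tool's axes as they then stand; what a row does not reach is not made up. A row lasts 1/8 s, in which the tool goes at most 62.5 mm and 10.7 degrees, less where a joint would pass 70% of its speed; a pose out of reach is approached as far as the arm can. A call with a gripper value outside its range is refused whole. The fingers move at their own pace and stop on an object; "grip_force" is the grip in N (left out, the last holds). Time passes only in rows, so rows that do not move let the fingers close. It gives the time, the measured TCP pose, the force, the opening and the grip force at its end, in the units of the state.
- bot.read_state(): the state, without advancing time (a new reading comes with each control period).
- eyes.grab_frame(name): name is "side" or "top"; returns (picture, depth): 420x560x3 uint8, red, green, blue; 420x560 float32, m along the optical axis (not along the pixel's ray), 0 where there is no reading.
- eyes.camera_params(name): a dict with "fx", "fy", "cx", "cy" (pixels), "origin" and "attitude" of the camera in the world. Camera axes: x right, y down, z forward; pixel columns grow to the right and rows downward; lengths in m; the calibration is good to about 2 mm. A picture is of the moment at which its call begins. camera_params takes no time and is no camera call.
- bot.close_job(): hands the job in; it is judged then, once.
The state is a dict: "time_s": time; "joint_pos": joint angles; "qvel": joint speeds; "joint_efforts": joint torques, N m; "tcp_pos": TCP position; "tool_rot": TCP orientation; "contact_force": force on the tool from outside, world axes, zero at the start; "moment": the same for the moment, N m; "finger_gap": opening from 0.0 (shut) to 1.0 (fully open); "gripper_force": force on a finger pad.
Only numpy, scipy, OpenCV 4.12 (cv2) and the standard library are available. Lean on these libraries where they do the work, as an engineer would, in place of code of your own. Each camera call takes 0.05 s, during which the arm holds its last target. There are 200 camera calls.

### The job

Refit the loose arm of the document camera: pinch its orange spring button flush, slide the nose of the arm into the socket on the base so that the button goes in under the rim, then push the arm on, by feel, until the button pops out through the window in the socket's side. Push gently throughout, never ram the arm or the fingers against the socket, and leave the other things on the desk where they are.

Things in the scene. Friction and masses are not known exactly. Their poses are not given: they have to be found in the camera images.
- bar_center (a point): centre of the loose camera arm's grey bar, half-way up it. The bar is 145 mm long, 26 wide, 36 high and lies flat on the base's deck. Its x axis runs along the bar to the half-round nose (tip at x = +72.5 mm, the last 13 mm rounded in plan), y to the side that carries the button, z up. The arm weighs 0.3 to 0.5 kg; centre of mass near x = -50 mm
- head_center (a point): centre of the black camera head at the rear of the arm: x = -98.5 mm from the arm's centre, 25 mm above the arm's underside; axes as the arm's. The head is 52 mm long, 64 wide, 50 high, its underside level with the bar's; a blue knob, 28 mm across, stands 12 mm out behind it
- button_place (a point): point on the bar's +y side face behind the middle of the orange spring button (x = +39.5, y = +13 mm from the arm's centre, 20 mm above the arm's underside); stays put as the button moves. The button is 16 mm long (x = +31.5 to +47.5 mm), 12 high, blunt: it will not ride under the rim unpressed. Pinching only its rear half across the bar leaves its front half free to go under
- spring_button (a joint): how far the spring button is pressed in, m: 0 = fully out (9 mm proud of the bar's side), 0.009 = flush, 0.010 = its stop. About 1.3 N starts it, 4.3 N holds it flush. It pops out, 3 to 6 mm proud of the socket's side, as soon as it is over the window; its blunt front then stops the arm within about 4 mm more
- mouth (a point): centre of the socket's open mouth in the plane of its rim, 18 mm above the deck (level with the centre of the arm lying on it). x points into the fixed socket, y to its window side, z up. Bore 29.3 mm wide, 38 high, floor = the deck, 100 long to a closed end; walls 3 mm, outside 35.3 wide, 42 high. Sliding in takes under about 12 N; over 30 N is forcing
- slot_rear (a point): rear end of the socket's +y outer side, 100 mm behind the rim, 20 mm above the deck; axes as the mouth's. In this side sits the aluminium latch plate with the window for the button, 20 mm long, 16 high. The window's middle is 37 to 61 mm behind the rim; where exactly differs each time and is not measured
- base: the document camera's black base, fixed to the desk: a flat deck 12 mm thick with the socket on it. Origin on the desk; x points into the socket, whose rim is at x = +60 mm, y = 0. The deck spans x = -220 to +200 mm, y = -105 to +105 mm
- camera_arm: the loose camera arm as a whole (bar, head, button); origin 18 mm below and 7.5 mm ahead of bar_center, same axes
- eraser: white rubber eraser, 45 x 22 x 13 mm, lying on the deck beside the socket; origin under its middle. To be left alone
- glue_stick: yellow glue stick standing on the desk, 24 mm across, 80 mm high; origin at its foot. To be left alone
- pen_box: white square pen box, 90 x 90 x 85 mm with pens to 135 mm; origin under its middle. To be left alone
- stapler: blue and black stapler, 130 x 34 x 44 mm; origin under its middle. To be left alone
- tape_roll: clear roll of tape lying flat, 72 mm across, 22 mm high; origin under its middle. To be left alone
- board_eraser: blue and grey board eraser, 140 x 55 x 36 mm; origin under its middle. To be left alone
- pot_cup: small white plastic cup, 68 mm across, 65 mm high; origin under its middle. To be left alone
- socket: the grey socket on the base (walls, roof, latch plate), fixed; origin and axes as the base's, so its rim is at x = +60 mm
There are look-alikes about, which are no part of the job. Of the things that look like the camera_arm, the largest one is meant.

How it is judged:
By the outcome, as a careful person would: the job done as asked, in the order asked, and still so for the second after the job is handed in, with the robot touching nothing.
It also fails if it takes over 66 s, if anything falls off the work surface, if the arm or the gripper's body presses on something with over 40 N, if the wrist force passes 120 N, or if a joint passes its speed limit or range.

## Working session

There is one attempt and no reset: what is moved stays moved. The work goes in short steps, Python scripts to look and compute and a tool call to move; the robot and the scene stay as the last step left them, time stands still between calls to the robot, and variables do not carry over. Pictures are saved under pics/ and viewed, at most 10 in all, crops included, and the job is handed in when it is done.

Besides the shell and the picture viewer there is one more tool, called after ">>>" as name(argument=value, ...) on one line, values as JSON. drive_tool: Moves the arm, as the interface text tells. Its arguments: {"type":"object","properties":{"rows":{"type":"array"},"grip_force":{"type":"number"}},"required":["rows"]}

```bash
mkdir -p pics
cat > h.py <<'E'
import numpy as np, cv2
from rig import bot, eyes
def grab(n,save=None):
    p,d=eyes.grab_frame(n)
    if save: cv2.imwrite('pics/'+save,cv2.cvtColor(p,cv2.COLOR_RGB2BGR))
    return p,d
from scipy.spatial.transform import Rotation as R
def cam(n):
    c=eyes.camera_params(n); a=np.array(c['attitude'],float)
    M=a if a.shape==(3,3) else R.from_quat(a[[1,2,3,0]]).as_matrix()
    return c,M,np.array(c['origin'])
def pts(n,d):
    c,M,o=cam(n); v,u=np.mgrid[:d.shape[0],:d.shape[1]]
    P=np.stack([(u-c['cx'])/c['fx']*d,(v-c['cy'])/c['fy']*d,d],-1)
    return P@M.T+o
def ray(n,u,v,z):
    c,M,o=cam(n); r=M@np.array([(u-c['cx'])/c['fx'],(v-c['cy'])/c['fy'],1.])
    return o+r*(z-o[2])/r[2]
E
python3 - <<'E'
from h import *
for n in('top','side'):
    grab(n,n+'1.png'); print(eyes.camera_params(n))
s=bot.read_state(); print(s)
E
```

```text
{'fx': 384.3143174165687, 'fy': 384.3143174165687, 'cx': 284.5159174115234, 'cy': 206.06688678529616, 'origin': array([0.40788241, 0.0146275 , 0.91758978]), 'attitude': array([-0.04725904,  0.70915824, -0.7018177 ,  0.04809462])}
{'fx': 412.2341839181618, 'fy': 412.2341839181618, 'cx': 276.9402063758938, 'cy': 205.6930451177039, 'origin': array([0.50307683, 0.94332348, 0.88067331]), 'attitude': array([ 0.01321175, -0.02356031,  0.91098263, -0.41155923])}
{'time_s': 0.1, 'joint_pos': array([-1.39879515e+00,  2.59273371e-01,  1.53593878e+00, -2.96348165e-05,
        1.34800147e+00, -2.02790866e-01]), 'qvel': array([ 8.02380435e-05, -1.59982979e-03, -2.56351605e-03, -5.97266866e-04,
       -5.56607903e-04, -1.00110379e-03]), 'joint_efforts': array([ 1.96170411e-03, -4.38211226e+01, -2.84640151e+01,  7.20889354e-02,
        3.62427975e-02, -3.82709902e-05]), 'tcp_pos': array([ 0.20127628, -0.51133322,  0.21791308]), 'tool_rot': array([-8.10609530e-04,  9.82491755e-01,  1.86304307e-01, -1.97003759e-06]), 'contact_force': array([-0.37869243,  0.33990993,  0.45414513]), 'moment': array([-0.0102263 ,  0.00412489,  0.03290946]), 'gripper_force': 0.0, 'finger_gap': 1.0023826553105326}
```

View pics/top1.png

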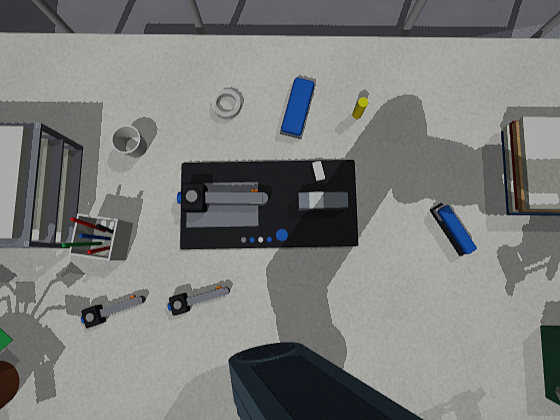

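View pics/side1.png

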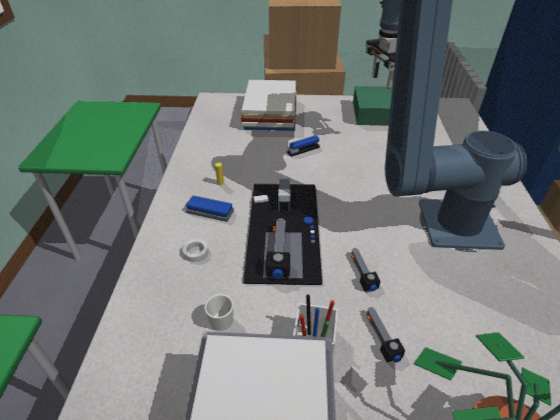

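The top view shows the arm on the deck, with its head at (193,197), nose at (268,198) and orange button at (254,190). The socket spans (299–348, 192–209), and the eraser at (318,170) is on its window side. The two smaller look-alikes are on the desk at lower left.

Run:
```python
from h import *
p,d=grab('top'); P=pts('top',d)
c,M,o=cam('top'); 
def rep(name,m):
    m=m.astype(np.uint8); n,l,s,cc=cv2.connectedComponentsWithStats(m)
    for i in np.argsort(-s[1:,4])[:3]+1:
        if s[i,4]<15: continue
        q=P[l==i]; r=cv2.minAreaRect((q[:,:2]*1000).astype(np.float32))
        print(name,s[i],'ctr',np.round(r[0],1),'size',np.round(r[1],1),'ang',round(r[2],2),'z',np.round(np.median(q[:,2]),4))
z=P[...,2]; roi=np.zeros(z.shape,bool); roi[150:260,170:365]=1
h=cv2.cvtColor(p,cv2.COLOR_RGB2HSV)
rep('deck',roi&(z>0.004)&(z<.018))
rep('bar',roi&(z>.042)&(z<.0505)&(np.arange(560)[None]>205)&(np.arange(560)[None]<285))
rep('sock',roi&(z>.047)&(z<.061)&(np.arange(560)[None]>285))
rep('head',roi&(z>.056)&(np.arange(560)[None]<215))
rep('btn',roi&(h[...,0]>5)&(h[...,0]<20)&(h[...,1]>150))
rep('eraser',roi&(z>.018)&(z<.032)&(h[...,2]>180))
rep('pad',roi&(z>.0)&(z<.035)&(h[...,2]>90)&(np.arange(560)[None]<260))
# axis fit lines
for nm,a,b,lo,hi in(('bar',210,262,.042,.0505),('sock',300,347,.047,.061)):
    u=np.arange(a,b,5); 
    for k in u[::2]:
        col=np.where((z[185:215,k]>lo)&(z[185:215,k]<hi))[0]+185
        print(nm,k,col.min(),col.max(),np.round(P[col.min(),k],4),np.round(P[col.max(),k],4))
big=cv2.resize(p[150:260,170:365],None,fx=4,fy=4,interpolation=cv2.INTER_CUBIC)
cv2.imwrite('pics/crop1.png',cv2.cvtColor(big,cv2.COLOR_RGB2BGR))
```

```text
deck [  180   160   178    92 12681] ctr [534.8  53.2] size [214.6 421.1] ang 1.94 z 0.0118
bar [206 192  62  12 666] ctr [543.9 124.7] size [140.5  26.6] ang 89.59 z 0.0476
sock [299 192  49  17 764] ctr [539.9 -73.3] size [ 36.6 110. ] ang 1.36 z 0.0543
head [181 183  24  28 617] ctr [499.4 126.3] size [279.5  72.5] ang 65.21 z 0.0626
btn [251 189   7   3  21] ctr [566.6  86.7] size [ 9.8 16.2] ang 0.82 z 0.0372
eraser [316 162   9  16  21] ctr [619.  -72.5] size [40.4  9.6] ang 25.28 z 0.0244
eraser [313 163   5  17  20] ctr [614.  -56.7] size [40.   4.3] ang 11.49 z 0.0238
pad [ 186  205   72   22 1318] ctr [506.5 162.8] size [ 50.3 168.2] ang 0.44 z 0.0125
pad [170 150  90  48 690] ctr [612.2 186. ] size [117.1 218.2] ang 1.33 z 0.0009
pad [187 249  37  11 174] ctr [415.9 201.3] size [23.4 84.9] ang 0.74 z 0.0013
bar 210 192 203 [0.5571 0.1859 0.0459] [0.5313 0.1846 0.0475]
bar 220 192 203 [0.557  0.1626 0.0476] [0.5317 0.162  0.0462]
bar 230 194 203 [0.5529 0.1398 0.046 ] [0.5316 0.1388 0.0487]
bar 240 193 203 [0.555  0.1166 0.0485] [0.5325 0.1164 0.0445]
bar 250 193 203 [0.5553 0.0936 0.0487] [0.5321 0.0931 0.0488]
bar 260 193 203 [0.5558 0.0708 0.0468] [0.5325 0.0704 0.0473]
sock 300 193 208 [ 0.5558 -0.0208  0.0525] [ 0.5213 -0.021   0.0527]
sock 310 193 208 [ 0.5552 -0.0433  0.0577] [ 0.5213 -0.0436  0.0544]
sock 320 193 208 [ 0.5558 -0.0662  0.0551] [ 0.5217 -0.0663  0.0531]
sock 330 193 208 [ 0.5563 -0.0891  0.0541] [ 0.5224 -0.0895  0.0495]
sock 340 193 207 [ 0.5565 -0.1119  0.0542] [ 0.5242 -0.1114  0.0552]
```

View pics/crop1.png

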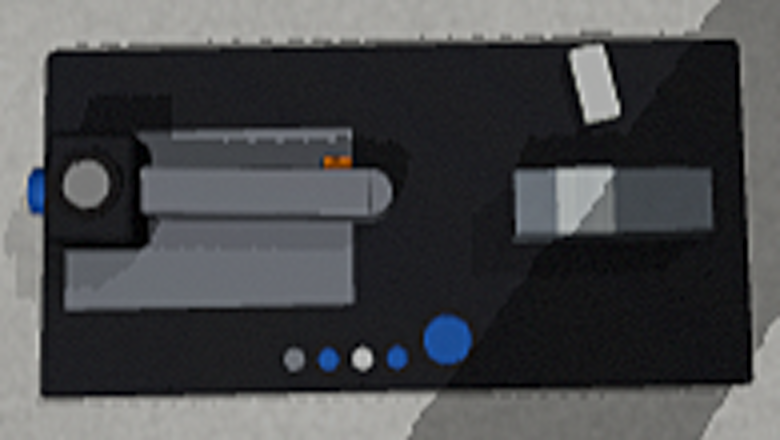

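The crop shows the bar at crop (140–390, 165–217), with the button at (337,161). The socket spans (515–712, 168–235), with a lighter plate band at x≈555–615. I'll fit the edges at sub-pixel level once.

Run:
```python
from h import *
g=np.mean([grab('top')[0].astype(float) for _ in range(3)],0); g=g.max(-1)
def cross(prof,i0,i1,dirn):
    s=prof[i0:i1]; dd=np.diff(s)*dirn; k=np.argmax(dd); 
    w=np.clip(dd[max(0,k-1):k+2],0,None); return i0+max(0,k-1)+(w*(np.arange(len(w)))).sum()/w.sum()+.5
def line(us,lo,hi,dirn,z):
    q=np.array([ray('top',u,cross(g[:,u],lo,hi,dirn),z)[:2] for u in us])
    f=np.polyfit(q[:,1],q[:,0],1); r=q[:,0]-np.polyval(f,q[:,1]); k=abs(r)<2.5*r.std()+1e-5
    f=np.polyfit(q[k,1],q[k,0],1); return f,r.std()
S=list(range(302,307))+list(range(326,346))
a,ra=line(S,187,197,1,.054); b,rb=line(S,204,213,-1,.054)
print('socket',a,b,ra,rb,'width',np.polyval(a,-.07)-np.polyval(b,-.07))
B=list(range(212,262))
a2,ra2=line(B,188,197,1,.048); b2,rb2=line(B,200,208,-1,.048); 
print('bar',a2,b2,ra2,rb2,'width',np.polyval(a2,.1)-np.polyval(b2,.1))
D=range(195,345)
for lo,hi,dn in((155,170,-1),(240,255,1)): print('deck',line(D,lo,hi,dn,.012))
for v in(197,200,203):print('rim',ray('top',cross(g[v],292,305,1),v,.054),'end',ray('top',cross(g[v],340,355,-1),v,.054),'nose',ray('top',cross(g[v],260,275,-1),v,.048))
s=bot.read_state(); print(s['tcp_pos'])
```

```text
socket [-0.01979695  0.55753199] [-0.02956304  0.52089184] 0.00029959291205188963 0.0002861409173871272 width 0.03595651865710192
bar [-0.04562875  0.56419088] [0.00607184 0.53121439] 0.0022343271660291444 0.00025143116752001006 width 0.027806428454290932
deck (array([-0.02841441,  0.6439018 ]), np.float64(0.002151997672516119))
deck (array([-0.02849601,  0.43377934]), np.float64(0.0004102304191581295))
rim [ 0.54628773 -0.01673319  0.054     ] end [ 0.54747432 -0.12890175  0.054     ] nose [0.54650514 0.05339731 0.048     ]
rim [ 0.53938689 -0.01696306  0.054     ] end [ 0.54056851 -0.12882044  0.054     ] nose [0.53954571 0.05427384 0.048     ]
rim [ 0.53249895 -0.01702664  0.054     ] end [ 0.53368315 -0.12928796  0.054     ] nose [0.53254201 0.06074836 0.048     ]
[ 0.201341   -0.51163324  0.21835873]
```

>>> drive_tool(rows=[[100, 0, 0, 0, -0.15], [100, 0, 0, 0, -0.15], [100, 0, 0, 0, -0.15], [100, 0, 0, 0, -0.15], [100, 0, 0, 0, -0.15], [100, 0, 0, 0, -0.15], [100, 0, 0, 0, -0.15], [100, 0, 0, 0, -0.146], [100, 4, 2.2, 0, 0], [100, 4, 2.2, 0, 0], [100, 4, 2.2, 0, 0], [100, 4, 2.2, 0, 0]])

```text
time_s: 1.8
tcp_pos: [0.2899, -0.3505, 0.2187]
tool_rot: [0.0, 0.707, 0.707, 0.0]
contact_force: [0.4, -0.9, 0.8]
finger_gap: 1.001
gripper_force: 0.0
```

>>> drive_tool(rows=[[100, 4, 2.2, 0, 0], [100, 4, 2.2, 0, 0], [100, 4, 2.2, 0, 0], [100, 4, 2.2, 0, 0], [100, 4, 2.2, 0, 0], [100, 4, 2.2, 0, 0], [100, 4, 2.2, 0, 0], [100, 4, 2.2, 0, 0], [100, 4, 2.2, 0, 0], [100, 4, 2.2, 0, 0], [100, 0, 0, 0, 0], [100, 0, 0, 0, 0]])

```text
time_s: 3.3
tcp_pos: [0.5089, 0.0479, 0.2184]
tool_rot: [-0.0, 0.707, 0.707, -0.0]
contact_force: [-0.8, -1.0, 0.5]
finger_gap: 1.0
gripper_force: 0.0
```

>>> drive_tool(rows=[[100, 2.4, 1.8, 2, 0], [100, 2.4, 1.8, 2, 0], [100, 0, 0, 4, 0], [100, 0, 0, 4, 0], [100, 0, 0, 3, 0], [100, 0, 0, 2, 0], [100, 0, 0, 1.5, 0], [100, 0, 0, 1, 0], [100, 0, 0, 0.5, 0], [100, 0, 0, 0, 0], [100, 0, 0, 0, 0]])

```text
time_s: 4.68
tcp_pos: [0.5458, 0.0963, 0.0193]
tool_rot: [0.0, 0.707, 0.707, 0.0]
contact_force: [-0.1, -0.2, 0.4]
finger_gap: 1.0
gripper_force: 0.0
```

Run:
```python
from h import *
p,d=grab('side'); t,_=grab('top')
a=cv2.resize(p[180:285,235:335],None,fx=4,fy=4,interpolation=cv2.INTER_CUBIC)
b=cv2.resize(t[150:255,230:330],None,fx=4,fy=4,interpolation=cv2.INTER_CUBIC)
cv2.imwrite('pics/c2.png',cv2.cvtColor(np.hstack([a,b]),cv2.COLOR_RGB2BGR))
```

```text
(no output)
```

View pics/c2.png

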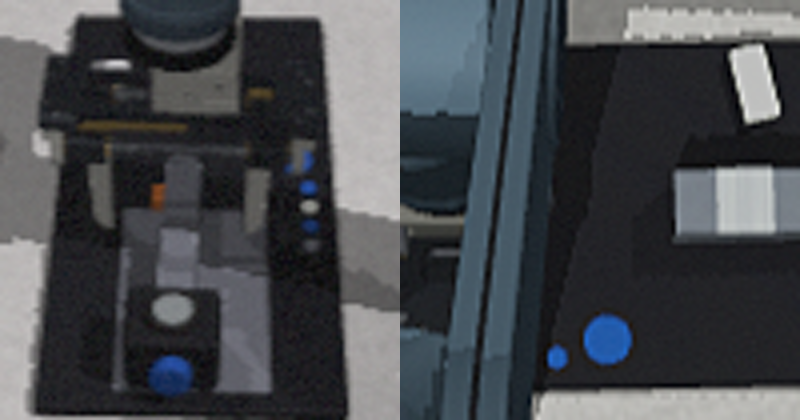

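The left half shows both fingers straddling the bar, with the orange button at (157,195) inside the left finger. The top view is blocked by the arm. Closing now.

>>> drive_tool(rows=[[100, 0, 0, 0.2, 0], [60, 0, 0, 0, 0], [50, 0, 0, 0, 0], [45, 0, 0, 0, 0], [40, 0, 0, 0, 0], [35, 0, 0, 0, 0], [30, 0, 0, 0, 0], [20, 0, 0, 0, 0], [20, 0, 0, 0, 0], [20, 0, 0, 0, 0], [20, 0, 0, 0, 0]], grip_force=15)

```text
time_s: 6.15
tcp_pos: [0.5432, 0.0961, 0.0167]
tool_rot: [-0.001, 0.707, 0.707, -0.002]
contact_force: [-5.2, -0.8, 5.5]
finger_gap: 0.277
gripper_force: 15.0
```

>>> drive_tool(rows=[[20, 0, 0, -0.1, 0], [20, 0, -0.2, 0, -0.007], [20, 0, -0.2, 0, -0.007], [20, 0, -0.2, 0, -0.007], [20, 0, -0.2, 0, -0.007], [20, 0, -0.07, 0, 0], [20, 0, 0, 0, 0], [20, 0, 0, 0, 0]])

```text
time_s: 7.15
tcp_pos: [0.5366, 0.0961, 0.0176]
tool_rot: [-0.0, 0.697, 0.717, -0.0]
contact_force: [0.5, 0.9, -3.6]
finger_gap: 0.279
gripper_force: 15.0
```

Run:
```python
from h import *
p,d=grab('side'); P=pts('side',d)
a=cv2.resize(p[170:290,230:330],None,fx=5,fy=5,interpolation=cv2.INTER_CUBIC)
cv2.imwrite('pics/c3.png',cv2.cvtColor(a,cv2.COLOR_RGB2BGR))
z=P[...,2]
# bar top and socket top rows
for v in range(180,262,3):
    m=(np.arange(560)>262)&(np.arange(560)<300)&(z[v]>.043)&(z[v]<.058)
    u=np.where(m)[0]
    if len(u): print(v,u.min(),u.max(),np.round(P[v,u.min()],3),np.round(P[v,u.max()],3),'w',np.round(np.ptp(P[v,u,0]),4))
```

```text
219 279 286 [0.549 0.06  0.049] [0.528 0.059 0.049] w 0.0206
222 278 286 [0.551 0.072 0.048] [0.527 0.072 0.05 ] w 0.0234
225 278 286 [0.55  0.086 0.05 ] [0.527 0.081 0.046] w 0.023
228 272 292 [0.566 0.106 0.056] [0.509 0.101 0.055] w 0.0569
231 273 291 [0.563 0.107 0.046] [0.512 0.105 0.047] w 0.0515
234 278 286 [0.548 0.122 0.05 ] [0.526 0.122 0.051] w 0.0226
237 278 286 [0.548 0.135 0.05 ] [0.525 0.133 0.05 ] w 0.0224
240 278 286 [0.547 0.144 0.048] [0.525 0.147 0.053] w 0.0224
243 278 286 [0.546 0.157 0.049] [0.524 0.153 0.047] w 0.022
246 277 286 [0.549 0.165 0.046] [0.524 0.164 0.047] w 0.0248
249 277 286 [0.548 0.177 0.047] [0.524 0.175 0.046] w 0.0246
261 269 269 [0.566 0.229 0.056] [0.566 0.229 0.056] w 0.0
```

View pics/c3.png

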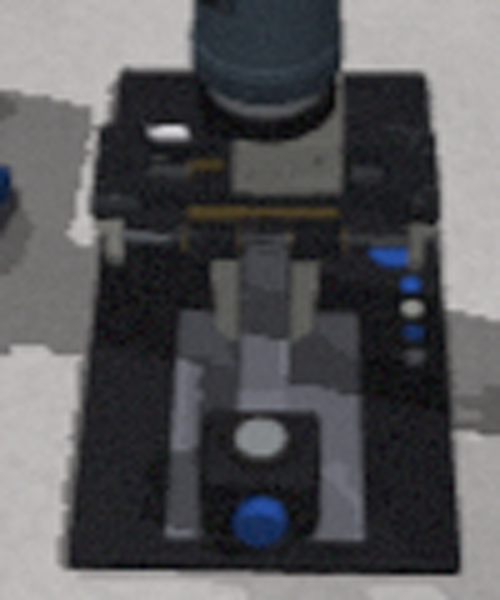

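The picture shows the bar held squarely between the fingers at (265,290), with no orange visible, so the button is pressed. I'll advance towards the rim with about 5 mm to spare.

>>> drive_tool(rows=[[20, 0, 0, 0.06, 0], [20, -1, 0, 0, 0], [20, -1, 0, 0, 0], [20, -1, 0, 0, 0], [20, -1, 0, 0, 0], [20, -1, 0, 0, 0], [20, -0.7, 0, 0, 0], [20, -0.5, 0, 0, 0], [20, -0.3, 0, 0, 0], [20, 0, 0, 0, 0]])

```text
time_s: 8.45
tcp_pos: [0.5386, 0.0306, 0.0171]
tool_rot: [0.0, 0.697, 0.717, -0.0]
contact_force: [-0.6, -0.4, -1.0]
finger_gap: 0.276
gripper_force: 15.0
```

>>> drive_tool(rows=[[20, -0.2, 0, 0, 0], [20, -0.2, 0, 0, 0], [20, -0.2, 0, 0, 0], [20, -0.2, 0, 0, 0], [20, 0, 0, 0, 0]])

```text
time_s: 9.07
tcp_pos: [0.5387, 0.0228, 0.0171]
tool_rot: [0.0, 0.697, 0.717, -0.0]
contact_force: [-0.1, -0.3, -2.1]
finger_gap: 0.279
gripper_force: 15.0
```

>>> drive_tool(rows=[[20, -0.2, 0, 0, 0], [20, -0.2, 0, 0, 0], [20, -0.2, 0, 0, 0], [20, -0.2, 0, 0, 0], [20, -0.2, 0, 0, 0], [20, 0, 0, 0, 0]])

```text
time_s: 9.82
tcp_pos: [0.5388, 0.0128, 0.017]
tool_rot: [-0.0, 0.697, 0.717, -0.0]
contact_force: [-0.4, 1.2, -1.7]
finger_gap: 0.278
gripper_force: 15.0
```

>>> drive_tool(rows=[[20, -0.2, 0, 0, 0], [20, -0.2, 0, 0, 0], [20, -0.2, 0, 0, 0], [20, -0.2, 0, 0, 0], [20, -0.2, 0, 0, 0], [20, 0, 0, 0, 0]])

```text
time_s: 10.58
tcp_pos: [0.5391, 0.0028, 0.017]
tool_rot: [-0.0, 0.697, 0.717, -0.0]
contact_force: [-1.7, 1.6, -1.8]
finger_gap: 0.278
gripper_force: 15.0
```

Run:
```python
from h import *
p,d=grab('side'); t,_=grab('top')
a=cv2.resize(p[170:270,230:330],None,fx=4,fy=4,interpolation=cv2.INTER_CUBIC)
b=cv2.resize(t[150:250,230:330],None,fx=4,fy=4,interpolation=cv2.INTER_CUBIC)
cv2.imwrite('pics/c4.png',cv2.cvtColor(np.hstack([a,b]),cv2.COLOR_RGB2BGR))
```

```text
(no output)
```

View pics/c4.png

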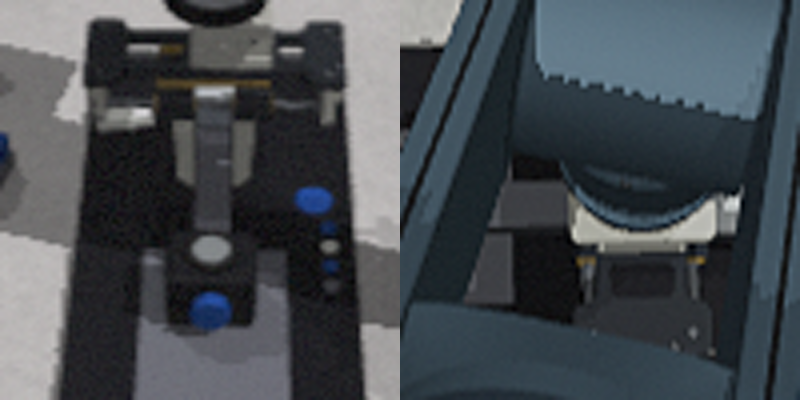

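The side view shows the arm straight, with its nose in the socket (socket roof visible at (215,93)). The gripper hides the top view. Now the last few millimetres, so the button's front half goes under the rim.

>>> drive_tool(rows=[[20, -0.15, 0, 0, 0], [20, -0.15, 0, 0, 0], [20, -0.15, 0, 0, 0], [20, -0.15, 0, 0, 0], [20, -0.1, 0, 0, 0], [20, -0.1, 0, 0, 0], [20, 0, 0, 0, 0]])

```text
time_s: 11.55
tcp_pos: [0.5392, -0.005, 0.0169]
tool_rot: [-0.0, 0.697, 0.717, -0.0]
contact_force: [-3.3, 2.5, -2.5]
finger_gap: 0.28
gripper_force: 15.0
```

>>> drive_tool(rows=[[20, -0.1, -0.05, 0, 0], [20, 0, 0, 0, 0], [34, 0, 0, 0, 0], [45, 0, 0, 0, 0], [60, 0, 0, 0, 0], [80, 0, 0, 0, 0], [80, 0, 0, 0, 0]])

```text
time_s: 12.42
tcp_pos: [0.5394, -0.0061, 0.0173]
tool_rot: [0.0, 0.697, 0.717, 0.0]
contact_force: [0.2, -0.1, 0.0]
finger_gap: 0.722
gripper_force: 0.0
```

>>> drive_tool(rows=[[80, 1, 0, 0, 0], [80, 2, 0, 0, 0], [80, 2, 0, 0, 0], [80, 1.5, 0, 0, 0], [80, 1, 0, 0, 0], [80, 0, 0, 0, 0]])

```text
time_s: 13.18
tcp_pos: [0.5368, 0.07, 0.0171]
tool_rot: [0.0, 0.697, 0.717, -0.0]
contact_force: [0.5, 0.6, -0.3]
finger_gap: 0.8
gripper_force: 0.0
```

Run:
```python
from h import *
p,d=grab('side'); t,dt=grab('top')
a=cv2.resize(p[150:250,230:330],None,fx=4,fy=4,interpolation=cv2.INTER_CUBIC)
b=cv2.resize(t[150:250,260:360],None,fx=4,fy=4,interpolation=cv2.INTER_CUBIC)
cv2.imwrite('pics/c5.png',cv2.cvtColor(np.hstack([a,b]),cv2.COLOR_RGB2BGR))
```

```text
(no output)
```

View pics/c5.png

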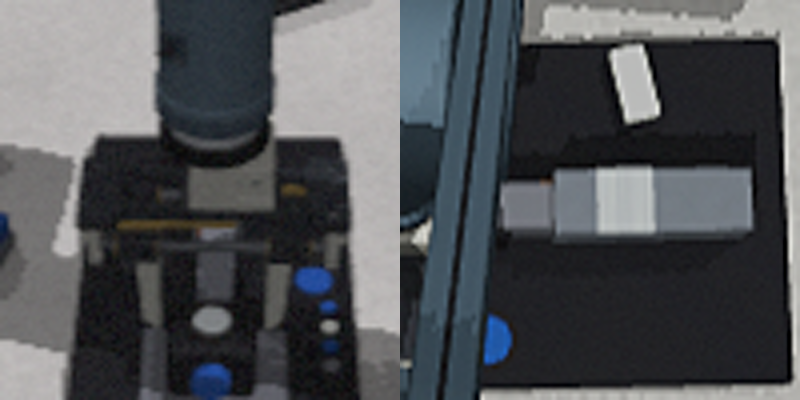

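The top view shows the bar inside the socket, with a sliver of orange at (545,183) right at the rim. The button's front is under the rim and held nearly flush. I'll regrip the rear of the bar and push by feel.

>>> drive_tool(rows=[[50, 0, 0, 0, 0], [40, 0, 0, 0, 0], [32, 0, 0, 0, 0], [20, 0, 0, 0, 0], [20, 0, 0, 0, 0], [20, 0, 0, 0, 0]], grip_force=18)

```text
time_s: 14.02
tcp_pos: [0.5365, 0.0691, 0.017]
tool_rot: [-0.0, 0.697, 0.717, -0.0]
contact_force: [-1.7, -0.1, 1.0]
finger_gap: 0.282
gripper_force: 18.0
```

>>> drive_tool(rows=[[20, -0.1, 0, 0, 0], [20, -0.2, 0, 0, 0], [20, -0.2, 0, 0, 0], [20, -0.2, 0, 0, 0], [20, -0.2, 0, 0, 0], [20, 0, 0, 0, 0]])

```text
time_s: 14.78
tcp_pos: [0.5363, 0.0614, 0.0169]
tool_rot: [-0.001, 0.697, 0.717, 0.0]
contact_force: [-2.2, 6.6, 0.8]
finger_gap: 0.279
gripper_force: 17.9
```

>>> drive_tool(rows=[[20, -0.2, 0, 0, 0], [20, -0.2, 0, 0, 0], [20, -0.2, 0, 0, 0], [20, -0.2, 0, 0, 0], [20, -0.2, 0, 0, 0], [20, 0, 0, 0, 0]])

```text
time_s: 15.52
tcp_pos: [0.5365, 0.0514, 0.0169]
tool_rot: [-0.001, 0.697, 0.717, 0.0]
contact_force: [-2.3, 6.3, 1.4]
finger_gap: 0.281
gripper_force: 17.9
```

>>> drive_tool(rows=[[20, -0.2, 0, 0, 0], [20, -0.2, 0, 0, 0], [20, -0.2, 0, 0, 0], [20, -0.2, 0, 0, 0], [20, -0.2, 0, 0, 0], [20, 0, 0, 0, 0]])

```text
time_s: 16.27
tcp_pos: [0.5368, 0.0415, 0.0169]
tool_rot: [-0.001, 0.697, 0.717, 0.0]
contact_force: [-2.5, 6.2, 2.1]
finger_gap: 0.278
gripper_force: 17.9
```

>>> drive_tool(rows=[[20, -0.15, 0, 0, 0], [20, -0.15, 0, 0, 0], [20, -0.15, 0, 0, 0], [20, -0.15, 0, 0, 0], [20, 0, 0, 0, 0]])

```text
time_s: 16.9
tcp_pos: [0.537, 0.0355, 0.0169]
tool_rot: [-0.001, 0.697, 0.717, 0.0]
contact_force: [-1.7, 6.2, 1.2]
finger_gap: 0.279
gripper_force: 17.9
```

>>> drive_tool(rows=[[20, -0.1, 0, 0, 0], [20, -0.1, 0, 0, 0], [20, -0.1, 0, 0, 0], [20, 0, 0, 0, 0]])

```text
time_s: 17.4
tcp_pos: [0.537, 0.0326, 0.0169]
tool_rot: [-0.001, 0.697, 0.717, 0.0]
contact_force: [-2.2, 6.1, 1.8]
finger_gap: 0.278
gripper_force: 17.9
```

>>> drive_tool(rows=[[20, -0.1, 0, 0, 0], [20, -0.1, 0, 0, 0], [20, -0.1, 0, 0, 0], [20, 0, 0, 0, 0]])

```text
time_s: 17.9
tcp_pos: [0.538, 0.0281, 0.0169]
tool_rot: [-0.0, 0.697, 0.717, -0.0]
contact_force: [-0.1, 2.2, -2.0]
finger_gap: 0.28
gripper_force: 17.9
```

The sliding force dropped from 6 N to 2 N, so the button has probably popped out. I'll confirm with a gentle nudge.

>>> drive_tool(rows=[[20, -0.1, 0, 0, 0], [20, 0, 0, 0, 0]])

```text
time_s: 18.15
tcp_pos: [0.5381, 0.0268, 0.0169]
tool_rot: [0.0, 0.697, 0.717, -0.0]
contact_force: [-0.1, 0.6, -2.6]
finger_gap: 0.279
gripper_force: 17.9
```

>>> drive_tool(rows=[[20, -0.1, 0, 0, 0], [20, 0, 0, 0, 0]])

```text
time_s: 18.4
tcp_pos: [0.538, 0.0264, 0.0169]
tool_rot: [-0.0, 0.697, 0.717, 0.0]
contact_force: [0.4, 3.7, -3.5]
finger_gap: 0.279
gripper_force: 17.9
```

The arm moved only 0.4 mm and the force rose, so the button's front is against the window edge. Releasing, retreating and looking.

>>> drive_tool(rows=[[20, 0.05, 0, 0, 0], [40, 0, 0, 0, 0], [80, 0, 0, 0, 0], [80, 0, 0, 0, 0], [80, 0, 0, -2, 0], [80, 0, 0, -4, 0], [80, 0, 0, -5, 0], [80, 0, 0, -5, 0], [80, 3, -4, 0, 0], [80, 3, -4, 0, 0], [80, 3, -4, 0, 0], [80, 3, -4, 0, 0]])

```text
time_s: 19.9
tcp_pos: [0.3736, 0.1426, 0.1773]
tool_rot: [0.0, 0.697, 0.717, 0.0]
contact_force: [0.1, 0.9, -0.2]
finger_gap: 0.8
gripper_force: 0.0
```

Run:
```python
from h import *
p,d=grab('side'); t,dt=grab('top')
a=cv2.resize(p[160:260,230:330],None,fx=4,fy=4,interpolation=cv2.INTER_CUBIC)
b=cv2.resize(t[150:250,260:360],None,fx=4,fy=4,interpolation=cv2.INTER_CUBIC)
cv2.imwrite('pics/c6.png',cv2.cvtColor(np.hstack([a,b]),cv2.COLOR_RGB2BGR))
for n,im in(('side',p),('top',t)):
    h=cv2.cvtColor(im,cv2.COLOR_RGB2HSV); m=(h[...,0]>4)&(h[...,0]<20)&(h[...,1]>140)&(h[...,2]>70)
    m[:150]=0;m[260:]=0
    v,u=np.where(m); k=(u>230)&(u<360)
    if k.any(): print(n,k.sum(),u[k].min(),u[k].max(),v[k].min(),v[k].max(),ray(n,u[k].mean(),v[k].mean(),.032))
```

```text
side 14 277 353 195 258 [0.39807145 0.11809641 0.032     ]
```

View pics/c6.png

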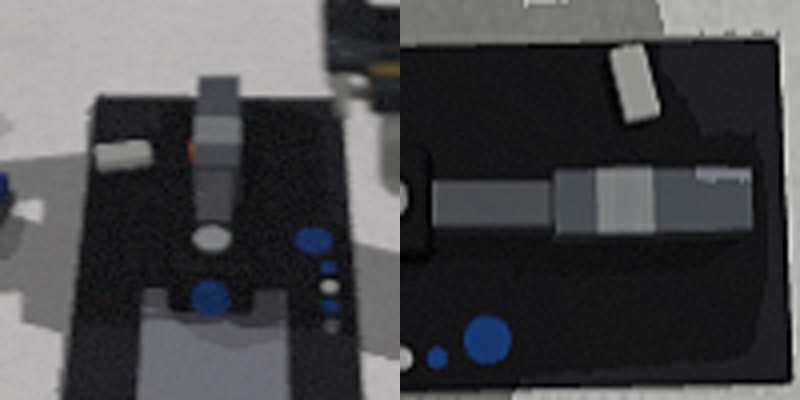

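The side view shows the orange button standing out of the latch plate at (193,147). The arm is straight in the socket, the eraser hasn't moved and the gripper is clear. Handing in.

```bash
python3 -c "
from rig import bot; print(bot.close_job())"
```

```text
the job is handed in; nothing more can be done
None
```

The camera arm is refitted: the button went in under the rim and popped out through the socket's window, contact forces read during the pushes stayed below about 8 N, I saw nothing else moved, and the job was handed in at about 20 s.

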